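Scan the code on the green battery tin

ROBOT

A 7-joint arm with a two-finger parallel gripper is mounted at the origin on the work surface. World frame = base frame: x ahead of the robot, y to its left, z up, the work surface at z = 0. Lengths are in m, angles in rad, forces in N, time in s.
With the tool pointing down it reaches from about 0.4 to 0.875 m from the base axis. Payload 19.3 kg.
Tool frame: the origin (TCP) lies at the very end of the fingers, on their centre line; the grasp point (between the pads) lies 19 mm behind it; z points along the fingers, y is the direction in which the jaws open and shut (so a half turn about z gives the same grasp; the last joint's range is limited). The gripper opens to 85 mm and grips with 20 to 120 N. Pads are 22 mm wide; open, the fingers measure 114 mm over their backs; the gripper's body (76 mm by 85 mm) begins 54 mm behind the grasp point. The pads swing forward as they close: fully open they stand 13 mm farther back than shut.
Start: joints at [1.154, 0.521, -0.036, 1.599, 0.021, 1.021, -0.113], TCP at [0.212, -0.588, 0.231] pointing down, gripper open.
Joint ranges: [-2.91, 2.91], [-0.3, 2.13], [-1.5, 1.42], [0.17, 2.43], [-1.26, 4.41], [0.16, 1.93], [-2.52, 2.52]. Speed limits (rad/s): [1.89, 1.89, 2.39, 2.39, 3.01, 3.01, 3.01].

INTERFACE

Orientations are given as [roll, pitch, yaw] about the fixed x, y, z axes, in that order (R = Rz(yaw) Ry(pitch) Rx(roll)).
In Python, from workcell import bot gives the robot as it stands.
- The arm moves only by the tool apply_moves, never from a script. Its argument "commands" is a list of rows, each an object with "travel": the shift along the tool's x, y, z in m, a list of three; "twist": the turn, a rotation vector about the tool's x, y, z in degrees, a list of three; "claw": the finger opening in m, from 0 to 0.0854. A call has 1 to 10 rows; each row is the pose to reach, as a shift and turn from the pose commanded when the call began, along the tool's axes at that moment; what a row does not reach only later rows make up. A row lasts 1/10 s, in which the tool goes at most 50 mm and 8.59 degrees, less where a joint would pass 70% of its speed; a pose out of reach is approached as far as the arm can. A call with a gripper value outside its range is refused whole. The fingers move at their own pace and stop on an object; "force" is the grip in N (left out, the last holds). Time passes only in rows, so rows that repeat a pose let the fingers close. It gives the time, the measured TCP pose, the force and the opening at its end, in the units of the state.
- bot.observe(): the state, without advancing time (a new reading comes with each control period).
- bot.grab_frame(name): name is "scene" or "side" or "wrist"; returns a dict with "frame" (384x512x3 uint8, blue, green, red), "fx", "fy", "cx", "cy" (pixels), "pose" (4x4, takes a point from camera to world coordinates); the wrist camera has in their place "tool_from_camera" (4x4, takes a point from camera to tool coordinates, whose origin is the TCP and whose axes are the flange's). Camera axes: x right, y up, looking along -z (the intrinsics and any distortion apply to the point x, -y, -z); pixel columns grow to the right and rows downward; lengths in m; the calibration is good to about 2 mm. A picture is of the moment at which its call begins: read the wrist's pose just before it. There is no depth.
- bot.job_done(): hands the job in, once; it reports no verdict.
The state is a dict: "clock": time; "qpos": joint angles; "qd": joint speeds; "joint_efforts": joint torques, N m; "position": TCP position; "tool_rot": TCP orientation; "force": force on the tool from outside, world axes, zero at the start; "moment": the same for the moment, N m; "grip_width": finger opening in m.
Only numpy, scipy, OpenCV 4.12 (cv2) and the standard library are available. Lean on these libraries where they do the work, as an engineer would, in place of code of your own. Each camera call takes 0.05 s, during which the arm holds its last target.

TASK

Pick up the hand scanner and hold it level and still with its window over the middle of the code label on the green tin's lid, about 5 cm above it, for about a second; do not hold it over the blue tin's label. Then lay the scanner down flat across the middle of the round cork mat, lowering it onto the mat before you let go, and do not shift either tin.

Things in the scene. Friction and masses are not known exactly. Their poses are not given: they have to be found in the camera images.
- wand: Hand scanner lying flat, 168 mm long, 0.15 kg. In mm: black head (46 wide, 40 long, 34 high) with an orange disc on top; window in its underside below the disc, looking down. Straight grey handle, 30 wide, 30 high. Origin: centre of the window, on the flat underside; z up, x forward. The head ends at x +20, the handle runs from x -20 to -148. Grip across the handle near x -63, the mid-length.
- green_code (a point): Centre of the white square label (46 mm, black square code) on top of the green tin, on its upper face, 71 mm above the shelf. The tin is round, 90 mm across, loose on the shelf, 350 g. z is up; the way the code is turned does not matter.
- blue_code (a point): Centre of the same kind of label on top of the blue tin of the same shape and size (label also 71 mm above the shelf). Not to be scanned. The two tins may stand in either order.
- mat: Round cork mat, 190 mm across and 5 mm thick, fixed flat on the shelf. The origin is the centre of its underside, at shelf height; z up. The scanner may lie on it in any direction.
Things that resemble listed ones, but are neither listed nor needed, are in the scene too. Of the things that look like the wand, take the one that is farthest to the robot's left at the start.

How it is judged:
By the outcome, as a careful person would: the job done as asked, in the order asked, and still so for the second after the job is handed in, with the robot touching nothing.
It also fails if it takes over 48 s, if anything falls off the work surface, if the arm or the gripper's body presses on something with over 40 N, if the wrist force passes 120 N, or if a joint passes its speed limit or range.

## Working session

There is one attempt and no reset: what is moved stays moved. The work goes in short steps, Python scripts to look and compute and a tool call to move; the robot and the scene stay as the last step left them, time stands still between calls to the robot, and variables do not carry over. Pictures are saved under pics/ and viewed, and the job is handed in when it is done.

Besides the shell and the picture viewer there is one more tool, called by a JSON object that holds its "op" and its "data", one argument or row to a line. apply_moves: Moves the arm, as the interface text tells. Its arguments: {"type":"object","properties":{"commands":{"type":"array"},"force":{"type":"number"}},"required":["commands"]}

```bash
ls; mkdir -p pics
python3 - <<'E'
from workcell import bot
import cv2,pickle
d={}
print(bot.observe())
d['st']=bot.observe()
for n in ["scene","side","wrist"]:
    f=bot.grab_frame(n); d[n]=f
    cv2.imwrite(f"pics/{n}0.png",f["frame"]); print(n,{k:v for k,v in f.items() if k!="frame"})
pickle.dump(d,open('d0.pkl','wb'))
E
```

```text
pics
{'clock': 0.0, 'qpos': array([ 1.15377837,  0.52203825, -0.03634871,  1.5999939 ,  0.02119694,
        1.02108224, -0.11280202]), 'qd': array([-0.00089169, -0.00105939,  0.00111983, -0.00091434, -0.00022695,
        0.00118914, -0.00199024]), 'joint_efforts': array([-1.43441866e-06, -9.27120066e+01,  1.98001854e+00, -3.69936347e+01,
        1.78049400e-02,  8.12349172e-03, -3.97725569e-05]), 'position': array([ 0.21230817, -0.58748432,  0.23071544]), 'tool_rot': array([-3.14045769e+00,  6.70863285e-05,  3.46822617e-01]), 'force': array([ 0.05836452, -0.07628284, -0.14981963]), 'moment': array([ 0.02805581, -0.03035485,  0.01948301]), 'grip_width': 0.08538169939985768}
scene {'fx': 453.07815956902573, 'fy': 453.07815956902573, 'cx': 249.9626545126999, 'cy': 193.59502279234806, 'pose': array([[ 0.20598936, -0.79329688,  0.5729297 ,  1.29859167],
       [ 0.97850997,  0.16141599, -0.12830866, -0.23334447],
       [ 0.00930684,  0.58704765,  0.80949888,  1.1680456 ],
       [ 0.        ,  0.        ,  0.        ,  1.        ]])}
side {'fx': 351.77808462205485, 'fy': 351.77808462205485, 'cx': 252.51638447177234, 'cy': 187.57258825893206, 'pose': array([[-0.99211392,  0.08598108, -0.09119886,  0.4013269 ],
       [-0.12397145, -0.78035601,  0.61292379,  0.56708333],
       [-0.01846773,  0.61939628,  0.78486126,  0.90176061],
       [ 0.        ,  0.        ,  0.        ,  1.        ]])}
wrist {'fx': 281.2587139618528, 'fy': 281.2587139618528, 'cx': 259.4112192203835, 'cy': 187.36101807739385, 'tool_from_camera': array([[ 1.19232775e-03,  9.54449545e-01,  2.98369978e-01,
         7.65436643e-02],
       [ 9.99998961e-01, -1.37962341e-03,  4.17114410e-04,
        -8.20910117e-04],
       [ 8.09752865e-04,  2.98369171e-01, -9.54450199e-01,
        -1.42110129e-01],
       [ 0.00000000e+00,  0.00000000e+00,  0.00000000e+00,
         1.00000000e+00]])}
```

View pics/scene0.png

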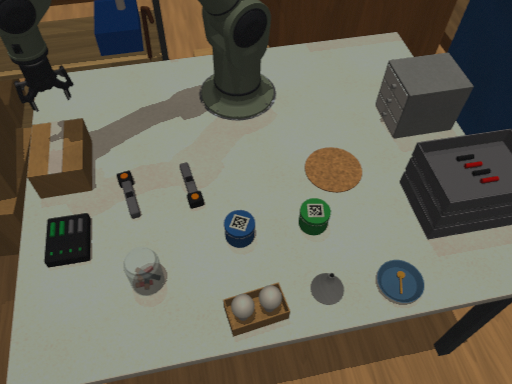

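View pics/side0.png

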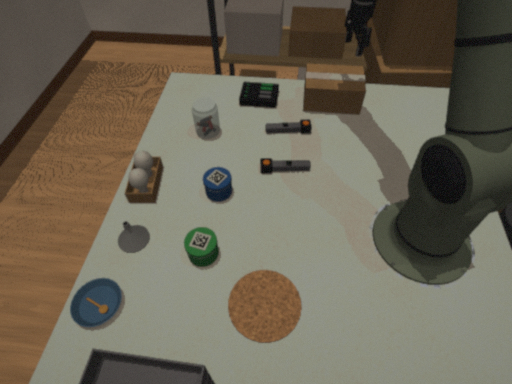

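View pics/wrist0.png

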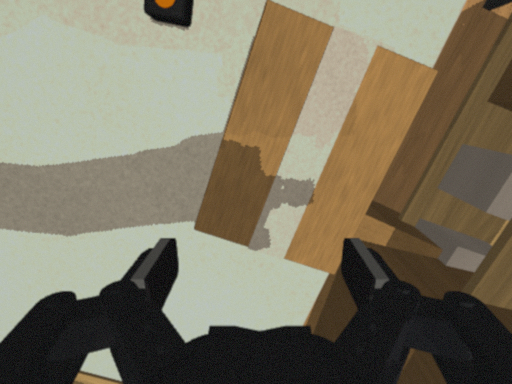

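Two wand-like things are visible: A at scene (129,193) / side (289,127), and B at scene (192,185) / side (285,165). Scene-right is +y, the robot's left, so B should be the right one. Next I measure with masks and two views.

```bash
cat > h.py <<'E'
import numpy as np,cv2
from scipy.spatial.transform import Rotation as R
def ray(f,uv,T=None):
    T=f['pose'] if T is None else T
    d=np.array([(uv[0]-f['cx'])/f['fx'],-(uv[1]-f['cy'])/f['fy'],-1.])
    d=T[:3,:3]@d; return T[:3,3],d/np.linalg.norm(d)
def plane(f,uv,z,T=None):
    o,d=ray(f,uv,T); return o+d*(z-o[2])/d[2]
def tri(r1,r2):
    A=[];b=[]
    for o,d in (r1,r2):
        P=np.eye(3)-np.outer(d,d);A.append(P);b.append(P@o)
    X=np.linalg.lstsq(np.vstack(A),np.hstack(b),rcond=None)[0]
    return X,[np.linalg.norm((np.eye(3)-np.outer(d,d))@(X-o))*1e3 for o,d in (r1,r2)]
def tooltf(st):
    T=np.eye(4);T[:3,:3]=R.from_euler('xyz',st['tool_rot']).as_matrix();T[:3,3]=st['position'];return T
def blobs(f,lo,hi,amin=8,roi=None):
    hsv=cv2.cvtColor(f['frame'],cv2.COLOR_BGR2HSV)
    m=cv2.inRange(hsv,np.array(lo),np.array(hi))
    if roi: 
        k=np.zeros_like(m);k[roi[1]:roi[3],roi[0]:roi[2]]=1;m=m*k
    n,l,s,c=cv2.connectedComponentsWithStats(m)
    return [(c[i].round(1),s[i,4],s[i,:4]) for i in range(1,n) if s[i,4]>=amin],m
E
python3 - <<'E'
import pickle
from h import *
d=pickle.load(open('d0.pkl','rb'))
for n in('scene','side'):
    f=d[n]
    for nm,lo,hi,a in[('orange',(5,180,150),(20,255,255),8),('green',(50,100,40),(85,255,255),60),('blue',(100,120,40),(125,255,255),60),('cork',(5,80,100),(20,200,230),400)]:
        print(n,nm,[(c.tolist(),int(a_),b.tolist()) for c,a_,b in blobs(f,lo,hi,a)[0]])
    c={'scene':[(150,140,350,260)],'side':[(160,100,330,350)]}[n][0]
    im=f['frame'][c[1]:c[3],c[0]:c[2]]
    cv2.imwrite(f'pics/{n}_crop.png',cv2.resize(im,None,fx=(4 if n=='scene' else 2.4),fy=(4 if n=='scene' else 2.4),interpolation=cv2.INTER_CUBIC))
E
```

```text
scene orange [([123.8, 175.4], 16, [122, 174, 5, 4]), ([194.7, 195.9], 19, [192, 194, 6, 5])]
scene green [([313.5, 217.9], 643, [299, 199, 31, 36]), ([61.5, 227.7], 84, [59, 221, 6, 15]), ([52.3, 228.9], 83, [49, 222, 7, 15])]
scene blue [([117.2, 27.3], 2258, [95, 0, 48, 56]), ([485.7, 64.6], 6611, [448, 0, 64, 135]), ([239.3, 230.0], 608, [225, 210, 30, 37])]
scene cork [([184.0, 28.7], 2408, [159, 0, 54, 60]), ([68.7, 11.6], 747, [40, 2, 54, 21]), ([37.2, 148.3], 1192, [23, 123, 28, 54]), ([71.5, 155.1], 598, [62, 138, 21, 34]), ([333.0, 169.2], 1986, [305, 147, 57, 45]), ([253.5, 312.8], 471, [225, 283, 65, 47]), ([439.1, 362.2], 6706, [277, 303, 235, 81])]
side orange []
side green [([266.4, 86.6], 71, [260, 84, 13, 7]), ([201.8, 248.3], 611, [185, 228, 33, 38])]
side blue [([217.7, 185.8], 394, [204, 168, 27, 33])]
side cork [([74.6, 191.4], 28290, [0, 41, 215, 343]), ([335.0, 68.7], 485, [306, 63, 58, 12]), ([270.3, 69.9], 525, [234, 64, 65, 15]), ([264.2, 305.8], 4160, [228, 270, 73, 73])]
```

```bash
sleep 1
```

```text
(no output)
```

View pics/scene_crop.png

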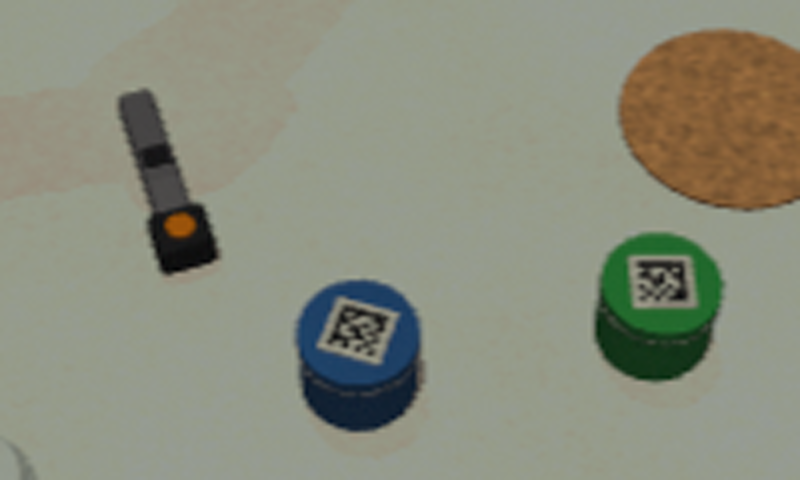

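View pics/side_crop.png

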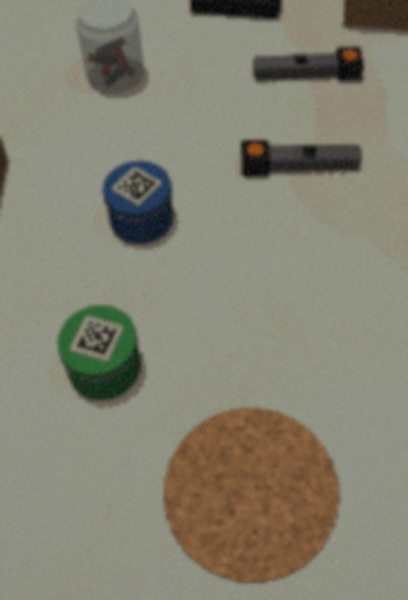

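Run:
```python
import pickle
from h import *
d=pickle.load(open('d0.pkl','rb'))
s,t=d['scene'],d['side']
def T(nm,a,b):
    X,e=tri(ray(s,a),ray(t,b));print(nm,X.round(4),np.round(e,1));return X
# orange loose thresholds
print([ (c.tolist(),int(a)) for c,a,_ in blobs(s,(5,120,90),(22,255,255),8,(180,180,210,210))[0]],[ (c.tolist(),int(a)) for c,a,_ in blobs(t,(5,120,90),(22,255,255),8,(255,150,280,175))[0]])
def lab(f,roi,lo,hi):
    # label = non-coloured hole in the lid: hull of lid mask top, low-saturation pixels inside
    _,m=blobs(f,lo,hi,1,roi); cs=max(cv2.findContours(m,0,2)[0],key=cv2.contourArea)
    h=np.zeros_like(m);cv2.fillPoly(h,[cv2.convexHull(cs)],255);h=cv2.erode(h,np.ones((3,3)))
    q=cv2.bitwise_and(h,255-m);q=cv2.morphologyEx(q,cv2.MORPH_OPEN,np.ones((3,3)))
    n,l,st,c=cv2.connectedComponentsWithStats(q);i=1+np.argmax(st[1:,4]);
    r=cv2.minAreaRect(np.argwhere(l==i)[:,::-1].astype(np.float32));print(c[i],st[i],r);return r[0]
G=((50,100,40),(85,255,255));B=((100,120,40),(125,255,255))
T('green',lab(s,(295,195,335,240),*G),lab(t,(180,220,225,270),*G))
T('blue',lab(s,(220,205,260,250),*B),lab(t,(200,165,235,205),*B))
T('greenHand',(315.0,210.),(200.5,240.5)); T('disc',(194.7,195.7),(266.4,161.8));T('mark',(188.4,178.6),(288.5,163.0))
# mat
def mat(f,roi):
    _,m=blobs(f,(5,80,80),(20,220,240),1,roi);c=max(cv2.findContours(m,0,2)[0],key=cv2.contourArea)
    return c[:,0,:]
for f,roi in((s,(300,140,370,195)),(t,(222,264,308,350))):
    P=np.array([plane(f,p,0.005) for p in mat(f,roi)]);(x,y),r=cv2.minEnclosingCircle(P[:,:2].astype(np.float32));print('mat',x,y,r)
    A=np.c_[2*P[:,:2],np.ones(len(P))];q=np.linalg.lstsq(A,(P[:,:2]**2).sum(1),rcond=None)[0];print(q[:2],np.sqrt(q[2]+q[0]**2+q[1]**2))
```

```text
[([194.6, 195.8], 37)] [([265.9, 161.8], 28)]
[315.03703704 209.98148148] [307 204  17  13 216] ((315.0, 210.0), (12.0, 16.0), 90.0)
[199.82847896 240.46925566] [189 231  22  20 309] ((199.75001525878906, 240.25), (18.657434463500977, 17.70875358581543), 18.43494987487793)
green [0.6174 0.1141 0.0709] [0.6 0.6]
[239.05349794 222.2345679 ] [230 214  19  17 243] ((239.10003662109375, 222.20001220703125), (16.76007080078125, 14.862703323364258), 18.434947967529297)
[216.43162393 176.85042735] [206 169  22  17 234] ((216.50003051757812, 177.00001525878906), (14.849241256713867, 17.677669525146484), 45.0)
blue [ 0.6141 -0.1109  0.0704] [0.4 0.4]
greenHand [0.616  0.1142 0.0694] [1.1 1.1]
disc [ 0.4701 -0.2223  0.0353] [0.7 0.7]
mark [ 0.396  -0.2321  0.0286] [0.4 0.4]
mat 0.4295828938484192 0.24080777168273926 0.09548473358154297
[0.43009468 0.24101208] 0.0933951466882617
mat 0.4289180338382721 0.2409273087978363 0.09443198144435883
[0.42854202 0.24106783] 0.09284840903127262
```

The points agree with the text: label heights 0.070 to 0.071, disc at 0.035 and mat radius 0.094. Wand B is at y −0.22, and A lies farther right, so I take B. Next I work out the move to a viewing pose above it.

```bash
cat >> h.py <<'E'
def rel(st,p,yaw):
    T=tooltf(st); Rg=R.from_euler('xyz',[np.pi,0,yaw]).as_matrix()
    return (T[:3,:3].T@(np.array(p)-T[:3,3])).round(4), np.degrees(R.from_matrix(T[:3,:3].T@Rg).as_rotvec()).round(2)
E
python3 - <<'E'
from h import *
from workcell import bot
import pickle
d=pickle.load(open('d0.pkl','rb'))
s,t=d['scene'],d['side']
_,yA=tri(ray(s,(123.8,175.4)),ray(t,(305.5,124.5))),0
print('A disc',_)
print(rel(bot.observe(),(0.407,-0.230,0.215),np.radians(7.5)))
E
```

```text
A disc (array([ 0.34460727, -0.43087296,  0.02895206]), [np.float64(2.263924694681834), np.float64(2.263924694682389)])
(array([ 0.3046, -0.2701,  0.0161]), array([-5.000e-02,  1.000e-02,  1.237e+01]))
```

{"op": "apply_moves", "data": {
  "commands": [
    {"travel": [0.03,-0.027,0],"twist": [0,0,2]},
    {"travel": [0.06,-0.054,0],"twist": [0,0,4]},
    {"travel": [0.09,-0.081,0],"twist": [0,0,6]},
    {"travel": [0.12,-0.108,0.003],"twist": [0,0,8]},
    {"travel": [0.15,-0.135,0.006],"twist": [0,0,10]},
    {"travel": [0.18,-0.162,0.009],"twist": [0,0,12]},
    {"travel": [0.215,-0.19,0.012],"twist": [0,0,12.4]},
    {"travel": [0.25,-0.22,0.015],"twist": [0,0,12.4]},
    {"travel": [0.285,-0.25,0.016],"twist": [0,0,12.4]},
    {"travel": [0.305,-0.27,0.016],"twist": [0,0,12.4]}
  ],
  "force": 60
}}

```text
invalid input at $.commands[0]: expected keys travel, twist, claw
```

Run:
```python
from workcell import bot
import cv2,pickle
st=bot.observe();f=bot.grab_frame('wrist');f['st']=st
st=bot.observe();f=bot.grab_frame('wrist');f['st']=st
cv2.imwrite('pics/w1.png',f['frame']);pickle.dump(f,open('w1.pkl','wb'));print(st['position'],st['tool_rot'],st['qd'].max(),st['qpos'])
```

```text
[ 0.21234135 -0.58761662  0.2309557 ] [-3.14090333e+00  6.05166977e-05  3.46813554e-01] 0.0008323272738002535 [ 1.1537896   0.52178369 -0.03632914  1.59976666  0.02122103  1.0211198
 -0.11279135]
```

View pics/w1.png

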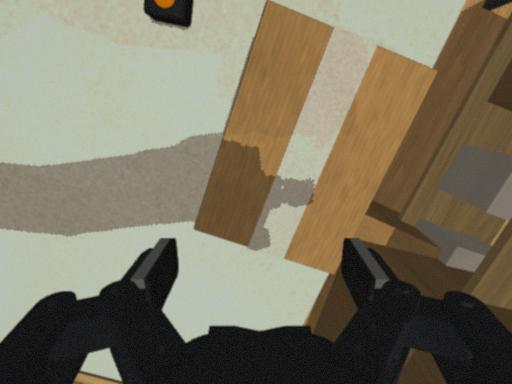

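The move was refused because each row needs a "claw" value, and the arm hasn't moved.

{"op": "apply_moves", "data": {
  "commands": [
    {"travel": [0.03,-0.027,0],"twist": [0,0,2],"claw": 0.085},
    {"travel": [0.06,-0.054,0],"twist": [0,0,4],"claw": 0.085},
    {"travel": [0.09,-0.081,0],"twist": [0,0,6],"claw": 0.085},
    {"travel": [0.12,-0.108,0.003],"twist": [0,0,8],"claw": 0.085},
    {"travel": [0.15,-0.135,0.006],"twist": [0,0,10],"claw": 0.085},
    {"travel": [0.18,-0.162,0.009],"twist": [0,0,12],"claw": 0.085},
    {"travel": [0.215,-0.19,0.012],"twist": [0,0,12.4],"claw": 0.085},
    {"travel": [0.25,-0.22,0.015],"twist": [0,0,12.4],"claw": 0.085},
    {"travel": [0.285,-0.25,0.016],"twist": [0,0,12.4],"claw": 0.085},
    {"travel": [0.305,-0.27,0.016],"twist": [0,0,12.4],"claw": 0.085}
  ],
  "force": 60
}}

```text
clock: 1.25
position: [0.4089, -0.2272, 0.2153]
tool_rot: [-3.141, -0.001, 0.133]
force: [0.5, -1.1, 0.1]
grip_width: 0.0849
```

Run:
```python
from workcell import bot
import cv2,pickle
for i in range(4):
    st=bot.observe();f=bot.grab_frame('wrist');f['st']=st
cv2.imwrite('pics/w1.png',f['frame']);pickle.dump(f,open('w1.pkl','wb'));print(st['position'],st['tool_rot'],abs(st['qd']).max(),st['qpos'])
```

```text
[ 0.40825183 -0.22870283  0.21536582] [-3.14139668e+00 -2.68839664e-04  1.33634157e-01] 0.0430957830478365 [ 0.48674349  0.29678507 -0.12538108  2.01226215  0.04893948  0.83519637
 -1.10322109]
```

View pics/w1.png

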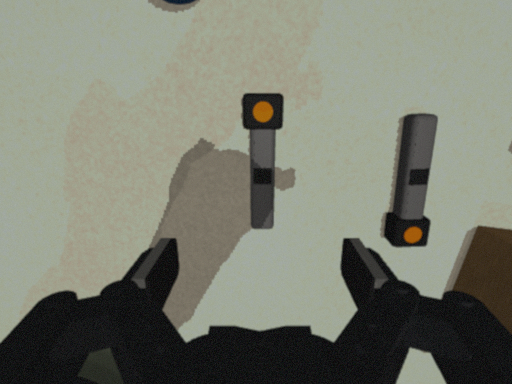

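Wrist view: the chosen wand's disc is at (263,111) and its handle runs from (262,130) to (262,228). The decoy is to its right at (415,180), which is farther to the robot's right. Next comes the handle axis.

Run:
```python
from workcell import bot
from h import *
import pickle
f=pickle.load(open('w1.pkl','rb'));d=pickle.load(open('d0.pkl','rb'))
T=tooltf(f['st'])@f['tool_from_camera']
bl=blobs(f,(5,150,120),(22,255,255),40,(230,80,300,140))[0];print(bl)
c=bl[0][0]
D=plane(f,c,.034,T);print('disc plane',D)
print('tri w-scene',tri(ray(f,c,T),ray(d['scene'],(194.6,195.8))),'w-side',tri(ray(f,c,T),ray(d['side'],(265.9,161.8))))
g=cv2.cvtColor(f['frame'],cv2.COLOR_BGR2HSV)
roi=g[130:240,235:285]; 
rows=[]
for v in list(range(136,226,4)):
    r=g[v,235:290,2].astype(int); 
    if v%12==4: print(v,r[10:45].tolist())
```

```text
[(array([262.6, 111.3]), np.int32(314), array([253, 102,  20,  20], dtype=int32))]
disc plane [ 0.47178198 -0.22258088  0.034     ]
tri w-scene (array([ 0.47187244, -0.22241058,  0.03630442]), [np.float64(0.13574151913253654), np.float64(0.13574151913211435)]) w-side (array([ 0.47154614, -0.22259649,  0.03552709]), [np.float64(0.29482874469807785), np.float64(0.29482874469838105)])
136 [168, 168, 157, 131, 106, 73, 65, 76, 80, 87, 87, 88, 89, 91, 91, 89, 92, 93, 89, 89, 91, 92, 89, 91, 92, 90, 86, 80, 73, 77, 122, 160, 169, 169, 170]
148 [172, 170, 159, 135, 111, 79, 65, 74, 78, 84, 89, 88, 89, 88, 92, 90, 87, 90, 90, 89, 85, 89, 90, 88, 91, 88, 84, 76, 73, 91, 139, 166, 172, 168, 170]
160 [121, 119, 121, 124, 112, 76, 48, 52, 61, 77, 90, 87, 90, 89, 90, 88, 88, 87, 88, 90, 91, 85, 87, 86, 89, 85, 85, 76, 68, 89, 144, 167, 171, 169, 169]
172 [122, 118, 120, 123, 112, 74, 51, 47, 37, 29, 28, 30, 25, 19, 24, 8, 20, 15, 29, 17, 27, 18, 23, 18, 21, 29, 39, 51, 49, 77, 114, 122, 123, 121, 120]
184 [125, 125, 122, 120, 112, 81, 56, 50, 48, 52, 47, 47, 48, 47, 46, 45, 42, 43, 49, 45, 46, 44, 41, 47, 43, 49, 41, 52, 55, 80, 117, 123, 125, 122, 125]
196 [129, 125, 127, 127, 122, 87, 59, 51, 54, 59, 53, 61, 61, 59, 58, 57, 57, 61, 59, 53, 56, 59, 57, 58, 56, 56, 51, 50, 69, 121, 166, 171, 169, 169, 172]
208 [122, 123, 125, 123, 114, 84, 54, 54, 56, 54, 58, 55, 58, 55, 56, 57, 60, 59, 59, 59, 60, 59, 58, 60, 54, 57, 51, 56, 87, 139, 169, 171, 168, 170, 170]
220 [125, 124, 127, 127, 123, 101, 64, 50, 51, 58, 57, 60, 61, 56, 55, 56, 57, 53, 53, 58, 67, 83, 82, 86, 82, 80, 70, 69, 103, 161, 169, 167, 172, 171, 169]
```

Run:
```python
from workcell import bot
from h import *
import pickle
f=pickle.load(open('w1.pkl','rb'))
T=tooltf(f['st'])@f['tool_from_camera']
D=plane(f,(262.6,111.3),.0345,T)
C=[]
for v in range(136,222,4):
    r=f['frame'][v].max(1).astype(float)
    c=262
    L=next(u for u in range(c,200,-1) if r[u]>98);Rr=next(u for u in range(c,320) if r[u]>98)
    l=L+(r[L]-98)/(r[L]-r[L+1]);q=Rr-(r[Rr]-98)/(r[Rr]-r[Rr-1])
    a,b=plane(f,(l,v),.025,T),plane(f,(q,v),.025,T);C.append([*((a+b)/2)[:2],np.linalg.norm(a-b)])
C=np.array(C);print(C[::5].round(4))
p=np.polyfit(C[:,0],C[:,1],1);print('yaw fit',np.degrees(np.arctan(p[0])),'disc off line mm',1e3*(D[1]-np.polyval(p,D[0])))
e=plane(f,(262,229),.015,T);print('rear',e,'len',np.linalg.norm((D-e)[:2]))
yaw=np.arctan(p[0]); 
yd=np.arctan2(D[1]-np.polyval(p,0.36),D[0]-.36);print('yaw via disc',np.degrees(yd))
G=D[:2]-0.064*np.array([np.cos(yaw),np.sin(yaw)]);print('grasp',G,np.polyval(p,G[0]))
st=bot.observe();print(st['position'],rel(st,(G[0],np.polyval(p,G[0]),0.004),yaw))
```

```text
[[ 0.4436 -0.2257  0.0296]
 [ 0.4201 -0.2288  0.0298]
 [ 0.3957 -0.2327  0.0305]
 [ 0.3699 -0.2356  0.0299]
 [ 0.3431 -0.2391  0.0293]]
yaw fit 7.4777940122941695 disc off line mm -0.3632748313916745
rear [ 0.32031822 -0.24302582  0.015     ] len 0.152856778345878
yaw via disc 7.294699183910084
grasp [ 0.40834484 -0.23090245] -0.2305391779338504
[ 0.40759243 -0.22997492  0.21532072] (array([0.0007, 0.0006, 0.2113]), array([0.01, 0.01, 0.06]))
```

{"op": "apply_moves", "data": {
  "commands": [
    {"travel": [0.001,0.001,0.04],"twist": [0,0,0],"claw": 0.085},
    {"travel": [0.001,0.001,0.08],"twist": [0,0,0],"claw": 0.085},
    {"travel": [0.001,0.001,0.12],"twist": [0,0,0],"claw": 0.085},
    {"travel": [0.001,0.001,0.15],"twist": [0,0,0],"claw": 0.085},
    {"travel": [0.001,0.001,0.175],"twist": [0,0,0],"claw": 0.085},
    {"travel": [0.001,0.001,0.195],"twist": [0,0,0],"claw": 0.085},
    {"travel": [0.001,0.001,0.205],"twist": [0,0,0],"claw": 0.085},
    {"travel": [0.001,0.001,0.21],"twist": [0,0,0],"claw": 0.085},
    {"travel": [0.001,0.001,0.21],"twist": [0,0,0],"claw": 0.085},
    {"travel": [0.001,0.001,0.21],"twist": [0,0,0],"claw": 0.085}
  ]
}}

```text
clock: 2.45
position: [0.4089, -0.2315, 0.006]
tool_rot: [3.141, -0.001, 0.13]
force: [-0.4, -0.7, 1.1]
grip_width: 0.0852
```

{"op": "apply_moves", "data": {
  "commands": [
    {"travel": [0,-0.001,0.001],"twist": [0,0,0],"claw": 0.06},
    {"travel": [0,-0.001,0.001],"twist": [0,0,0],"claw": 0.045},
    {"travel": [0,-0.001,0.001],"twist": [0,0,0],"claw": 0.035},
    {"travel": [0,-0.001,0.001],"twist": [0,0,0],"claw": 0.0},
    {"travel": [0,-0.001,0.001],"twist": [0,0,0],"claw": 0.0},
    {"travel": [0,-0.001,0.001],"twist": [0,0,0],"claw": 0.0},
    {"travel": [0,-0.001,0.001],"twist": [0,0,0],"claw": 0.0},
    {"travel": [0,-0.001,0.001],"twist": [0,0,0],"claw": 0.0},
    {"travel": [0,-0.001,0.001],"twist": [0,0,0],"claw": 0.0},
    {"travel": [0,-0.001,0.001],"twist": [0,0,0],"claw": 0.0}
  ],
  "force": 60
}}

```text
clock: 3.45
position: [0.4086, -0.2302, 0.0047]
tool_rot: [3.141, -0.0, 0.13]
force: [-1.8, 1.2, 11.2]
grip_width: 0.029
```

The jaws stopped on the handle at 29 mm. Next I lift it and look.

{"op": "apply_moves", "data": {
  "commands": [
    {"travel": [0,0,-0.005],"twist": [0,0,0],"claw": 0.0},
    {"travel": [0,0,-0.015],"twist": [0,0,0],"claw": 0.0},
    {"travel": [0,0,-0.035],"twist": [0,0,0],"claw": 0.0},
    {"travel": [0,0,-0.065],"twist": [0,0,0],"claw": 0.0},
    {"travel": [0,0,-0.095],"twist": [0,0,0],"claw": 0.0},
    {"travel": [0,0,-0.125],"twist": [0,0,0],"claw": 0.0},
    {"travel": [0,0,-0.15],"twist": [0,0,0],"claw": 0.0},
    {"travel": [0,0,-0.165],"twist": [0,0,0],"claw": 0.0},
    {"travel": [0,0,-0.17],"twist": [0,0,0],"claw": 0.0},
    {"travel": [0,0,-0.17],"twist": [0,0,0],"claw": 0.0}
  ]
}}

```text
clock: 4.45
position: [0.4085, -0.2302, 0.1749]
tool_rot: [3.141, -0.001, 0.13]
force: [0.7, -0.8, -1.9]
grip_width: 0.0292
```

```bash
cat > snap.py <<'E'
import sys,pickle,cv2
from workcell import bot
k=sys.argv[1]; d={}
for n in sys.argv[2:]:
    st=bot.observe();f=bot.grab_frame(n);f['st']=st;d[n]=f;cv2.imwrite(f'pics/{n}_{k}.png',f['frame'])
pickle.dump(d,open(f's_{k}.pkl','wb'));st=bot.observe();print(st['clock'],st['position'],st['tool_rot'],st['force'],st['grip_width'],st['qpos'][6])
E
python3 snap.py lift wrist side scene
```

```text
4.6 [ 0.40803563 -0.22986979  0.17354069] [-3.14083918e+00  1.14518809e-03  1.30361586e-01] [-0.46507956  0.18650932 -1.63026124] 0.02915651629837602 -1.1206974471601563
```

View pics/wrist_lift.png

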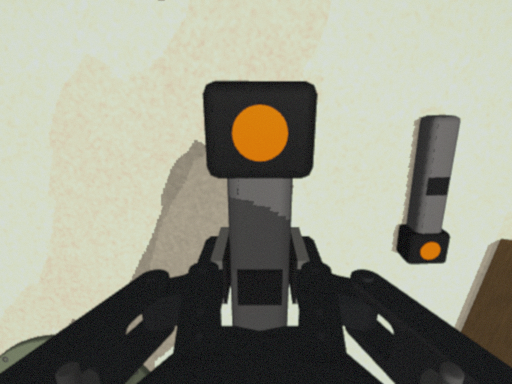

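View pics/side_lift.png

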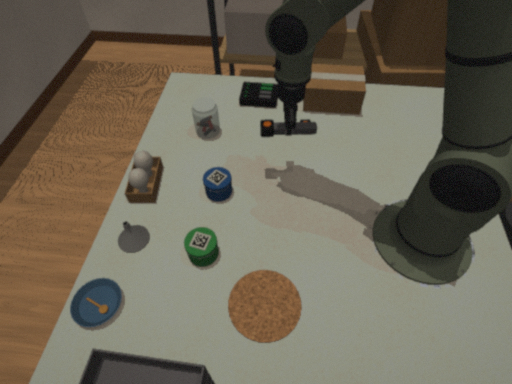

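```bash
cat > disc.py <<'E'
import sys,pickle
from h import *
d=pickle.load(open(f's_{sys.argv[1]}.pkl','rb'))
f=d['wrist'];T=tooltf(f['st']);Tw=T@f['tool_from_camera']
b=max(blobs(f,(5,150,120),(22,255,255),300,(190,60,330,200))[0],key=lambda x:x[1]);print(b)
inv=np.linalg.inv(T);pr=T[:3,3]+T[:3,:3]@np.array([.064,0,-.0295])
for n in ('scene','side'):
    if n not in d: continue
    g=d[n];q=np.linalg.inv(g['pose'])@np.r_[pr,1];u=g['cx']-g['fx']*q[0]/q[2];v=g['cy']+g['fy']*q[1]/q[2]
    bl=blobs(g,(5,120,80),(22,255,255),6,(int(u-20),int(v-15),int(u+20),int(v+15)))[0];print(n,(u,v),bl)
    if bl:
        c=min(bl,key=lambda x:np.hypot(*(x[0]-[u,v])))[0];X,e=tri(ray(f,b[0],Tw),ray(g,c));print(X,e,'tool frame',(inv@np.r_[X,1])[:3])
# distance from disc diameter: ratio to first wrist view
w=pickle.load(open('w1.pkl','rb'))
o=(inv@np.r_[plane(f,b[0],T[2,3]+.0295,Tw),1])[:3];print('disc in tool at expected height',o)
E
python3 disc.py lift
```

```text
(array([259.6, 132.6]), np.int32(2536), array([232, 104,  56,  58], dtype=int32))
scene (np.float64(189.31163041925197), np.float64(160.40428973091497)) [(array([189.8, 160.1]), np.int32(45), array([186, 157,   9,   7], dtype=int32))]
[ 0.47177081 -0.22071839  0.20521603] [np.float64(0.3095379767965116), np.float64(0.3095379767964813)] tool frame [ 0.06396215 -0.00116162 -0.03026169]
side (np.float64(266.28804535265914), np.float64(123.19695468934341)) [(array([266.8, 123.4]), np.int32(37), array([263, 121,   8,   6], dtype=int32))]
[ 0.47101485 -0.22116098  0.20425696] [np.float64(0.6457725691281417), np.float64(0.6457725691281561)] tool frame [ 0.06315424 -0.00082155 -0.02930314]
disc in tool at expected height [ 0.06381853 -0.00085654 -0.02944227]
```

The wand is held level, with its disc at tool (0.064, −0.001, −0.030). Next I go to a stop short of the green tin to view its label.

Run:
```python
from h import *
from workcell import bot
st=bot.observe()
for p in((0.42,0.05,.174),(0.485,0.105,.174)):print(rel(st,p,.1304))
```

```text
(array([ 0.0482, -0.2759, -0.0003]), array([-0.04,  0.07, -0.  ]))
(array([ 0.1198, -0.322 , -0.0004]), array([-0.04,  0.07, -0.  ]))
```

{"op": "apply_moves", "data": {
  "commands": [
    {"travel": [0.004,-0.02,0],"twist": [0,0,0],"claw": 0.0},
    {"travel": [0.01,-0.055,0],"twist": [0,0,0],"claw": 0.0},
    {"travel": [0.016,-0.095,0],"twist": [0,0,0],"claw": 0.0},
    {"travel": [0.023,-0.135,0],"twist": [0,0,0],"claw": 0.0},
    {"travel": [0.03,-0.175,0],"twist": [0,0,0],"claw": 0.0},
    {"travel": [0.038,-0.215,0],"twist": [0,0,0],"claw": 0.0},
    {"travel": [0.048,-0.255,0],"twist": [0,0,0],"claw": 0.0},
    {"travel": [0.072,-0.285,0],"twist": [0,0,0],"claw": 0.0},
    {"travel": [0.1,-0.31,0],"twist": [0,0,0],"claw": 0.0},
    {"travel": [0.12,-0.322,0],"twist": [0,0,0],"claw": 0.0}
  ]
}}

```text
clock: 5.6
position: [0.4862, 0.1076, 0.1735]
tool_rot: [-3.141, 0.001, 0.133]
force: [0.7, 0.2, -1.6]
grip_width: 0.0289
```

```bash
python3 snap.py pre wrist >/dev/null; python3 snap.py pre wrist scene side wrist; python3 disc.py pre
```

```text
5.85 [0.48480812 0.10424668 0.17350948] [3.14122731e+00 1.86541598e-03 1.30133329e-01] [-0.59359097 -0.49699348 -0.89544415] 0.028998308127313147 -1.9001659793317824
(array([259.6, 132.6]), np.int32(2542), array([232, 104,  56,  58], dtype=int32))
scene (np.float64(313.28167791150906), np.float64(163.21465009949358)) [(array([325.4, 161.3]), np.int32(384), array([312, 148,  21,  30], dtype=int32)), (array([314.9, 163.2]), np.int32(45), array([311, 160,   9,   7], dtype=int32))]
[0.54927104 0.11552565 0.20380094] [np.float64(1.834888134581252), np.float64(1.8348881345809747)] tool frame [ 0.06508213 -0.00231402 -0.03070993]
side (np.float64(220.3638266414718), np.float64(215.25276472457605)) [(array([220.5, 215.6]), np.int32(70), array([216, 212,  10,   9], dtype=int32))]
[0.54811759 0.113879   0.20229831] [np.float64(0.07085546450379951), np.float64(0.07085546450346436)] tool frame [ 0.06372688 -0.0008322  -0.02920417]
disc in tool at expected height [ 0.06384209 -0.00085568 -0.02963496]
```

View pics/wrist_pre.png

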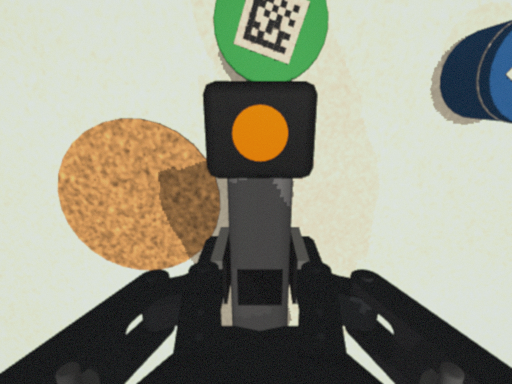

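View pics/scene_pre.png

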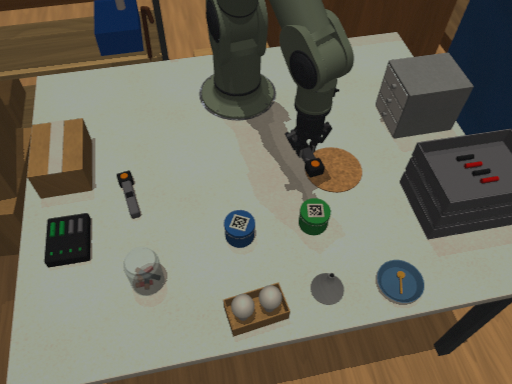

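The green tin's lid is ahead at (271,20), its label a little cut off by the top of the image. I fit the lid rim on the 0.071 plane as a check.

Run:
```python
from h import *
from workcell import bot
import pickle
d=pickle.load(open('s_pre.pkl','rb'));f=d['wrist'];Tw=tooltf(f['st'])@f['tool_from_camera']
_,m=blobs(f,(50,100,40),(85,255,255),1,(190,0,350,95))
c=max(cv2.findContours(m,0,1)[0],key=cv2.contourArea)[:,0,:]
h=cv2.convexHull(c)[:,0,:]
h=np.array([p for p in h if 3<p[1]<79]+[])
P=np.array([plane(f,p,.071,Tw)[:2] for p in h])
q=np.linalg.lstsq(np.c_[2*P,np.ones(len(P))],(P**2).sum(1),rcond=None)[0];print(len(h),'lid',q[:2],np.sqrt(q[2]+q[:2]@q[:2]))
# label corners right/bottom: by white mask
hsv=cv2.cvtColor(f['frame'],cv2.COLOR_BGR2HSV)
lid=np.zeros_like(m);cv2.fillPoly(lid,[cv2.convexHull(c)],255);lid=cv2.erode(lid,np.ones((5,5)))
q2=cv2.morphologyEx(cv2.bitwise_and(lid,255-m),cv2.MORPH_OPEN,np.ones((3,3)));k=max(cv2.findContours(q2,0,1)[0],key=cv2.contourArea)
ap=cv2.approxPolyDP(k,4,True)[:,0,:];print(ap.tolist());print([plane(f,p,.071,Tw)[:2].round(4).tolist() for p in ap])
g=d['scene'];print(blobs(g,(50,100,40),(85,255,255),60,(290,190,340,240))[0],blobs(d['side'],(50,100,40),(85,255,255),60,(180,220,225,270))[0])
st=bot.observe();print(st['position'])
Rz=R.from_euler('z',.1304).as_matrix()
for G in((.6170,.1140),):
  t=np.array([*G,.1255])-np.r_[(Rz@[.0638,.0009,0])[:2],0];print(t,rel(st,t,.1304))
```

```text
16 lid [0.61664938 0.11468419] 0.043500301280174854
[[245, 0], [233, 43], [289, 63], [309, 0]]
[[0.6297, 0.1358], [0.5994, 0.1418], [0.591, 0.0959], [0.636, 0.0881]]
[(array([313.5, 217.7]), np.int32(648), array([299, 198,  31,  37], dtype=int32))] [(array([201.8, 248.3]), np.int32(604), array([185, 228,  33,  38], dtype=int32))]
[0.48480812 0.10424668 0.17350948]
[0.55385869 0.10481168 0.1255    ] (array([0.0686, 0.0084, 0.0479]), array([ 0.02,  0.11, -0.02]))
```

{"op": "apply_moves", "data": {
  "commands": [
    {"travel": [0.01,0.002,0],"twist": [0,0,0],"claw": 0.0},
    {"travel": [0.03,0.004,0],"twist": [0,0,0],"claw": 0.0},
    {"travel": [0.05,0.006,0],"twist": [0,0,0],"claw": 0.0},
    {"travel": [0.063,0.008,0],"twist": [0,0,0],"claw": 0.0},
    {"travel": [0.069,0.008,0.005],"twist": [0,0,0],"claw": 0.0},
    {"travel": [0.069,0.008,0.015],"twist": [0,0,0],"claw": 0.0},
    {"travel": [0.069,0.008,0.03],"twist": [0,0,0],"claw": 0.0},
    {"travel": [0.069,0.008,0.042],"twist": [0,0,0],"claw": 0.0},
    {"travel": [0.069,0.008,0.047],"twist": [0,0,0],"claw": 0.0},
    {"travel": [0.069,0.008,0.048],"twist": [0,0,0],"claw": 0.0}
  ]
}}

```text
clock: 6.85
position: [0.5545, 0.1057, 0.1256]
tool_rot: [3.141, 0.001, 0.13]
force: [0.0, -0.5, -0.7]
grip_width: 0.0288
```

```bash
python3 snap.py hold0 wrist >/dev/null; python3 snap.py hold wrist side scene; python3 disc.py hold
python3 - <<'E'
from h import *
from workcell import bot
st=bot.observe();T=tooltf(st);w=T@np.r_[.0638,-.0009,.0042,1];print('window',w, T[:3,:3].T[:, 2],abs(st['qd']).max(),rel(st,(.5539,.1052,.1255),.1304))
E
```

```text
7.05 [0.55529709 0.10587993 0.12679619] [-3.14151530e+00 -7.23451685e-04  1.30324251e-01] [-0.74494498 -0.25386308 -0.95265442] 0.028652103154906405 -1.880646443997136
(array([259.6, 132.6]), np.int32(2539), array([232, 104,  56,  58], dtype=int32))
scene (np.float64(318.76983929296716), np.float64(193.10212279081367)) [(array([329. , 183.7]), np.int32(224), array([318, 178,  20,  14], dtype=int32)), (array([319.3, 192.7]), np.int32(45), array([315, 190,   9,   7], dtype=int32))]
[0.6182962  0.11517954 0.15725348] [np.float64(0.22793513022886616), np.float64(0.22793513022909845)] tool frame [ 0.06417308 -0.0010297  -0.03128609]
side (np.float64(194.6456902157468), np.float64(223.47722459194927)) [(array([195.1, 223.2]), np.int32(63), array([191, 219,   9,   9], dtype=int32))]
[0.61749449 0.11455586 0.15691695] [np.float64(0.7655862586268987), np.float64(0.7655862586271094)] tool frame [ 0.06329724 -0.00051561 -0.03094905]
disc in tool at expected height [ 0.06383016 -0.00085586 -0.02953709]
window [0.61844205 0.11506418 0.12264242 1.        ] [ 7.23451622e-04 -7.73512867e-05 -9.99999735e-01] 0.0019017108498723034 (array([-0.0015,  0.0005,  0.0013]), array([-0.  , -0.04, -0.  ]))
```

View pics/side_hold.png

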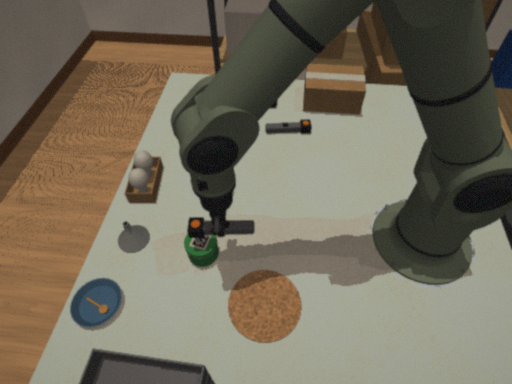

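The window is measured at (0.618, 0.115, 0.122), against a target of (0.617, 0.114, 0.121). I take a 1 mm trim and then hold still.

{"op": "apply_moves", "data": {
  "commands": [
    {"travel": [-0.001,0,0.001],"twist": [0,0,0],"claw": 0.0},
    {"travel": [-0.001,0,0.001],"twist": [0,0,0],"claw": 0.0},
    {"travel": [-0.001,0,0.001],"twist": [0,0,0],"claw": 0.0},
    {"travel": [-0.001,0,0.001],"twist": [0,0,0],"claw": 0.0},
    {"travel": [-0.001,0,0.001],"twist": [0,0,0],"claw": 0.0},
    {"travel": [-0.001,0,0.001],"twist": [0,0,0],"claw": 0.0},
    {"travel": [-0.001,0,0.001],"twist": [0,0,0],"claw": 0.0},
    {"travel": [-0.001,0,0.001],"twist": [0,0,0],"claw": 0.0},
    {"travel": [-0.001,0,0.001],"twist": [0,0,0],"claw": 0.0},
    {"travel": [-0.001,0,0.001],"twist": [0,0,0],"claw": 0.0}
  ]
}}

```text
clock: 8.05
position: [0.5541, 0.1057, 0.1253]
tool_rot: [-3.142, -0.0, 0.13]
force: [-0.3, 0.2, -1.4]
grip_width: 0.0289
```

{"op": "apply_moves", "data": {
  "commands": [
    {"travel": [0,0,0],"twist": [0,0,0],"claw": 0.0},
    {"travel": [0,0,0],"twist": [0,0,0],"claw": 0.0},
    {"travel": [0,0,0],"twist": [0,0,0],"claw": 0.0},
    {"travel": [0,0,0],"twist": [0,0,0],"claw": 0.0},
    {"travel": [0,0,0],"twist": [0,0,0],"claw": 0.0},
    {"travel": [0,0,0],"twist": [0,0,0],"claw": 0.0}
  ]
}}

```text
clock: 8.65
position: [0.5541, 0.1057, 0.1253]
tool_rot: [-3.142, -0.0, 0.13]
force: [-0.1, 0.0, -1.7]
grip_width: 0.0286
```

Run:
```python
from h import *
from workcell import bot
st=bot.observe();T=tooltf(st);w=T@np.r_[.0638,-.0009,.0042,1];print(st['clock'],'window',w,st['position'],st['qpos'])
# grip point is wand x=-0.0638; wand mid -0.064 -> TCP over mat centre
for p in((.535,.12,.18),(.4293,.2410,.18),(.4293,.2410,.03),(.4293,.2410,.0100)): print(rel(st,p,.1304))
```

```text
8.65 window [0.61722839 0.11488942 0.12112007 1.        ] [0.55408682 0.10570188 0.12531783] [-0.14417026  0.56725479 -0.20737008  1.84748239  0.16418576  0.74332752
 -1.88156625]
(array([-0.0171, -0.0167, -0.0547]), array([-0., -0., -0.]))
(array([-0.1061, -0.1504, -0.0547]), array([-0., -0., -0.]))
(array([-0.1061, -0.1504,  0.0953]), array([-0., -0., -0.]))
(array([-0.1061, -0.1504,  0.1153]), array([-0., -0., -0.]))
```

The hold is done: the window was at (0.617, 0.115), 50 mm above the label, still for over 1.5 s. Now on to the mat.

{"op": "apply_moves", "data": {
  "commands": [
    {"travel": [0,0,-0.015],"twist": [0,0,0],"claw": 0.0},
    {"travel": [-0.002,-0.003,-0.035],"twist": [0,0,0],"claw": 0.0},
    {"travel": [-0.012,-0.018,-0.05],"twist": [0,0,0],"claw": 0.0},
    {"travel": [-0.03,-0.042,-0.055],"twist": [0,0,0],"claw": 0.0},
    {"travel": [-0.05,-0.07,-0.055],"twist": [0,0,0],"claw": 0.0},
    {"travel": [-0.07,-0.098,-0.055],"twist": [0,0,0],"claw": 0.0},
    {"travel": [-0.088,-0.124,-0.055],"twist": [0,0,0],"claw": 0.0},
    {"travel": [-0.1,-0.142,-0.055],"twist": [0,0,0],"claw": 0.0},
    {"travel": [-0.106,-0.15,-0.055],"twist": [0,0,0],"claw": 0.0},
    {"travel": [-0.106,-0.15,-0.055],"twist": [0,0,0],"claw": 0.0}
  ]
}}

```text
clock: 9.65
position: [0.429, 0.2413, 0.1804]
tool_rot: [-3.141, -0.0, 0.132]
force: [0.9, -0.6, -0.7]
grip_width: 0.0289
```

```bash
python3 snap.py mat wrist; python3 disc.py mat
python3 - <<'E'
from h import *
from workcell import bot
st=bot.observe();print(st['qpos'][6],rel(st,(.4293,.2410,.010),.1304))
E
```

```text
9.7 [0.42978084 0.24037419 0.18036269] [ 3.14134235e+00 -2.19349323e-04  1.30720239e-01] [-0.24040324  0.06839375 -2.67248543] 0.029160865904077 -2.2100466331680972
(array([259.6, 132.5]), np.int32(2527), array([232, 104,  56,  58], dtype=int32))
disc in tool at expected height [ 0.06386539 -0.00085577 -0.02949287]
-2.2100466331680972 (array([-0.0004, -0.0007,  0.1704]), array([ 0.01, -0.01,  0.02]))
```

View pics/wrist_mat.png

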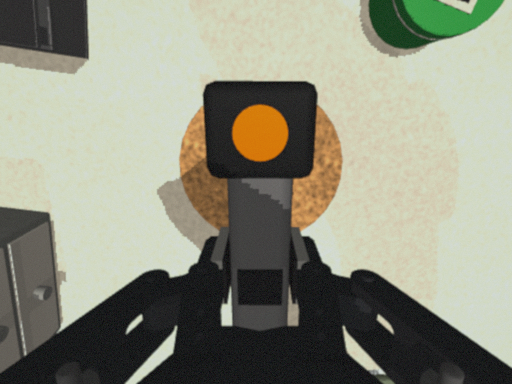

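{"op": "apply_moves", "data": {
  "commands": [
    {"travel": [0,-0.001,0.02],"twist": [0,0,0],"claw": 0.0},
    {"travel": [0,-0.001,0.05],"twist": [0,0,0],"claw": 0.0},
    {"travel": [0,-0.001,0.085],"twist": [0,0,0],"claw": 0.0},
    {"travel": [0,-0.001,0.115],"twist": [0,0,0],"claw": 0.0},
    {"travel": [0,-0.001,0.138],"twist": [0,0,0],"claw": 0.0},
    {"travel": [0,-0.001,0.152],"twist": [0,0,0],"claw": 0.0},
    {"travel": [0,-0.001,0.16],"twist": [0,0,0],"claw": 0.0},
    {"travel": [0,-0.001,0.164],"twist": [0,0,0],"claw": 0.0},
    {"travel": [0,-0.001,0.166],"twist": [0,0,0],"claw": 0.0},
    {"travel": [0,-0.001,0.166],"twist": [0,0,0],"claw": 0.0}
  ]
}}

```text
clock: 10.7
position: [0.4298, 0.2416, 0.0147]
tool_rot: [-3.141, -0.001, 0.13]
force: [-0.6, -0.6, -1.3]
grip_width: 0.029
```

{"op": "apply_moves", "data": {
  "commands": [
    {"travel": [0,0,0.001],"twist": [0,0,0],"claw": 0.0},
    {"travel": [0,0,0.002],"twist": [0,0,0],"claw": 0.0},
    {"travel": [0,0,0.003],"twist": [0,0,0],"claw": 0.0},
    {"travel": [0,0,0.004],"twist": [0,0,0],"claw": 0.0},
    {"travel": [0,0,0.0045],"twist": [0,0,0],"claw": 0.0},
    {"travel": [0,0,0.0045],"twist": [0,0,0],"claw": 0.0}
  ]
}}

```text
clock: 11.3
position: [0.4294, 0.2417, 0.0098]
tool_rot: [-3.142, -0.0, 0.13]
force: [0.2, 0.3, -1.9]
grip_width: 0.0288
```

{"op": "apply_moves", "data": {
  "commands": [
    {"travel": [0,0,0.0005],"twist": [0,0,0],"claw": 0.0},
    {"travel": [0,0,0.001],"twist": [0,0,0],"claw": 0.0},
    {"travel": [0,0,0.001],"twist": [0,0,0],"claw": 0.0}
  ]
}}

```text
clock: 11.6
position: [0.4294, 0.2417, 0.0097]
tool_rot: [3.141, -0.0, 0.13]
force: [-6.0, -3.7, 26.8]
grip_width: 0.0292
```

The wrist force rose to 27 N, so the wand is in contact with the mat. I ease off 0.5 mm and open slowly.

{"op": "apply_moves", "data": {
  "commands": [
    {"travel": [0,0,-0.0006],"twist": [0,0,0],"claw": 0.0},
    {"travel": [0,0,-0.0006],"twist": [0,0,0],"claw": 0.03},
    {"travel": [0,0,-0.0006],"twist": [0,0,0],"claw": 0.034},
    {"travel": [0,0,-0.0006],"twist": [0,0,0],"claw": 0.04},
    {"travel": [0,0,-0.0006],"twist": [0,0,0],"claw": 0.05},
    {"travel": [0,0,-0.0006],"twist": [0,0,0],"claw": 0.065},
    {"travel": [0,0,-0.0006],"twist": [0,0,0],"claw": 0.08},
    {"travel": [0,0,-0.0006],"twist": [0,0,0],"claw": 0.085},
    {"travel": [0,0,-0.0006],"twist": [0,0,0],"claw": 0.085},
    {"travel": [0,0,-0.0006],"twist": [0,0,0],"claw": 0.085}
  ]
}}

```text
clock: 12.6
position: [0.4294, 0.2417, 0.0094]
tool_rot: [-3.142, -0.0, 0.13]
force: [-0.6, -0.3, -0.6]
grip_width: 0.085
```

{"op": "apply_moves", "data": {
  "commands": [
    {"travel": [0,0,-0.01],"twist": [0,0,0],"claw": 0.085},
    {"travel": [0,0,-0.03],"twist": [0,0,0],"claw": 0.085},
    {"travel": [0,0,-0.06],"twist": [0,0,0],"claw": 0.085},
    {"travel": [0,0,-0.1],"twist": [0,0,0],"claw": 0.085},
    {"travel": [0,0,-0.14],"twist": [0,0,0],"claw": 0.085},
    {"travel": [0,0,-0.175],"twist": [0,0,0],"claw": 0.085},
    {"travel": [0,0,-0.195],"twist": [0,0,0],"claw": 0.085},
    {"travel": [0,0,-0.2],"twist": [0,0,0],"claw": 0.085},
    {"travel": [0,0,-0.2],"twist": [0,0,0],"claw": 0.085}
  ]
}}

```text
clock: 13.5
position: [0.4295, 0.2416, 0.2102]
tool_rot: [-3.141, -0.001, 0.13]
force: [0.4, 0.2, -1.3]
grip_width: 0.0853
```

```bash
python3 snap.py end wrist scene side wrist
python3 - <<'E'
from h import *
import pickle
d=pickle.load(open('s_end.pkl','rb'));f=d['wrist'];Tw=tooltf(f['st'])@f['tool_from_camera']
c=blobs(f,(5,215,190),(22,255,255),80,(190,40,330,160))[0];print(c)
for n in('scene','side'):print(n,blobs(d[n],(50,100,40),(85,255,255),60,(180,190,340,270))[0],blobs(d[n],(100,120,40),(125,255,255),60,(200,165,260,250))[0])
p=plane(f,c[0][0],.039,Tw);print(p)
E
```

```text
13.7 [0.42890063 0.24135359 0.20844325] [3.14091538e+00 1.62499898e-03 1.30463503e-01] [ 0.68433098 -0.77095196  0.80327867] 0.08519976679480863 -2.200388087410146
[]
scene [(array([313.5, 217.9]), np.int32(643), array([299, 199,  31,  36], dtype=int32))] [(array([239.3, 230.1]), np.int32(608), array([225, 210,  30,  37], dtype=int32))]
side [(array([201.7, 248.3]), np.int32(607), array([185, 228,  33,  38], dtype=int32))] [(array([214.6, 182.8]), np.int32(186), array([204, 168,  26,  23], dtype=int32)), (array([218.7, 194.7]), np.int32(163), array([207, 188,  24,  13], dtype=int32))]Traceback (most recent call last):
  File "<stdin>", line 6, in <module>
IndexError: list index out of range
```

View pics/wrist_end.png

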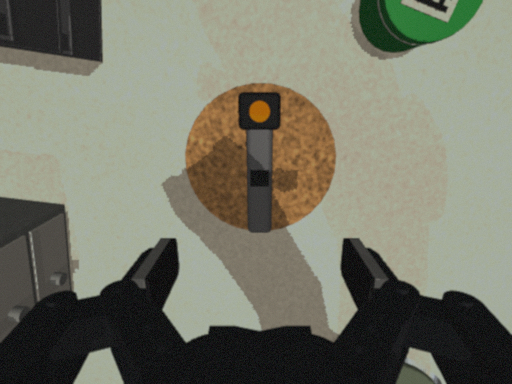

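View pics/side_end.png

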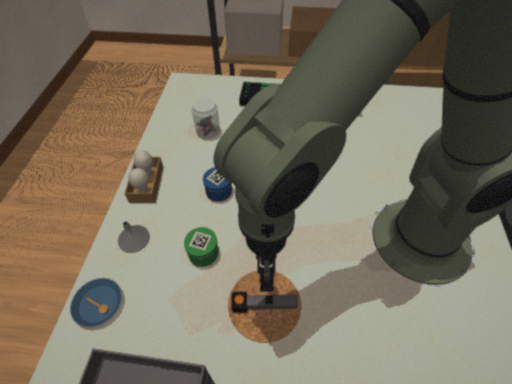

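Run:
```python
from h import *
import pickle
from workcell import bot
d=pickle.load(open('s_end.pkl','rb'));f=d['wrist'];Tw=tooltf(f['st'])@f['tool_from_camera']
D=plane(f,(259.3,111.3),.039,Tw);B=plane(f,(259,232),.022,Tw);print(D,B,np.linalg.norm((D-B)[:2]))
u=(D-B)[:2]/np.linalg.norm((D-B)[:2]);print('wand mid',D[:2]-.064*u)
P=plane(f,(260.7,83.5),.005,Tw);print('mat front',P)
st=bot.observe();print(st['force'],abs(st['qd']).max())
bot.job_done()
```

```text
[0.49213757 0.25076014 0.039     ] [0.34243586 0.23135978 0.022     ] 0.15095356091310824
wand mid [0.42866832 0.24253494]
mat front [0.52169825 0.25306195 0.005     ]
[ 0.68433098 -0.77095196  0.80327867] 0.0028786889983153834
the job is handed in; nothing more can be done
```

I scanned the green tin's label with the left-hand scanner and laid the scanner flat across the cork mat. The job was handed in at about 13.7 s.

- **Scan:** the window was measured within about 1 mm of the middle of the green label, 50 mm above it. I held it level and still for about 1.5 s, and never held it over the blue tin's label.
- **Laying down:** I lowered the scanner until it touched the mat, which showed as 27 N at the wrist. I then eased off and let go. Its middle lies about 2 mm from the mat's centre, and the gripper is clear, about 20 cm up.
- **Tins:** in the scene view both tins sit within 0.1 pixel of where they started. In the side view the green tin does too. The blue tin's side-view mask came out in two pieces, so I compared it only in the scene view.

**Checks that failed or disagreed:**
- The first move call was refused because it lacked a "claw" value; nothing had moved.
- The final automatic search for the orange disc found nothing because its limits were too tight, so I read the disc's pixel from the picture.
- Before the hold, one scene-view measurement of the disc was about 1.5 mm off from the side and wrist views.

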